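Dock the sensor modules

TASK

Take every sensor module that hangs on the sloping board off its studs: slide it up the slope until the stud heads stand in the wide ends of its keyholes, then lift it off. Press each one down into the bay of its own colour on the docking rail until the spring jaws at both ends snap over its plate and it lies flat on the bay floor. When all of them are home, press the green start button on the rail fully and let it spring back. Leave the roll of masking tape on the bench where it is.

Things in the scene. Friction and masses are not known exactly. Their poses are not given: they have to be found in the camera images.
- board: Fixed grey hanging board, 236 mm wide, 176 mm up the slope, rising 20 degrees along +x, on a dark frame. Origin: bench level under the middle of its face. Four hanging places side by side (y = 90, 30, -30, -90 mm), each with two steel headed studs in line up the slope: shank 6 mm, head 14 mm across and 3 mm thick, its underside 6.5 mm off the face.
- panel (a point): Middle of the board's face, 55 mm over the bench; x up the slope, y to the left, z square out of the face. Studs at x = +46 and -24 mm. A hanging module has its origin at x = 0 here; at x = +18 mm (give or take 2.5) both stud heads lie in the wide ends of its keyholes: lift it squarely off by at least 12 mm before turning it level.
- dock: Docking rail: loose, heavy (2.5 kg) blue block 190 x 236 x 18 mm on the bench, four bays side by side 60 mm apart for modules lying flat along its x. Origin: underside, middle of the bays; x along the bays (at the start away from the robot), y left, z up. Modules fit either way round; low end stops leave 4 mm play along x. It may shift on the bench.
- start (a joint): Travel of the round green start button on the rail's near strip, in m: 0 released, 0.006 fully pressed; counts as pressed from 0.0045. Springs back; takes about 5 N.
- start_top (a point): Middle of the top of the green start button (22 mm across), 93 mm along -x from the rail's origin; press straight down.
- red_module: red sensor module, 110 g, may be absent. Aluminium plate 124 x 40 x 4 mm (x, y, z); mid-plate a red block 28 x 20 mm (x, y), top 40 mm over the underside: grip its y faces (hanging neighbours' blocks 40 mm clear: open to about 45 mm). Origin: mid underside. Two keyholes along x, narrow 9 mm end at +x, wide 20 mm end at -x. Starts hung, +x up the slope, studs in the narrow ends.
- red_bay (a point): Middle of the floor of the red-tiled bay, 18 mm over the bench; axes as the rail's. A black spring jaw leans over each x end: slanting faces 134 mm apart at the top (23 mm over the floor), 119 mm at the catches (7 mm over it); each gives 9 mm. Pressed straight down (10 to 20 N) the plate spreads them, they snap over it, and the module's origin lies at this point.
- blue_module: blue sensor module, 110 g, may be absent. Aluminium plate 124 x 40 x 4 mm (x, y, z); mid-plate a blue block 28 x 20 mm (x, y), top 40 mm over the underside: grip its y faces (hanging neighbours' blocks 40 mm clear: open to about 45 mm). Origin: mid underside. Two keyholes along x, narrow 9 mm end at +x, wide 20 mm end at -x. Starts hung, +x up the slope, studs in the narrow ends.
- blue_bay (a point): Middle of the floor of the blue-tiled bay, 18 mm over the bench; axes as the rail's. A black spring jaw leans over each x end: slanting faces 134 mm apart at the top (23 mm over the floor), 119 mm at the catches (7 mm over it); each gives 9 mm. Pressed straight down (10 to 20 N) the plate spreads them, they snap over it, and the module's origin lies at this point.
- yellow_module: yellow sensor module, 110 g, may be absent. Aluminium plate 124 x 40 x 4 mm (x, y, z); mid-plate a yellow block 28 x 20 mm (x, y), top 40 mm over the underside: grip its y faces (hanging neighbours' blocks 40 mm clear: open to about 45 mm). Origin: mid underside. Two keyholes along x, narrow 9 mm end at +x, wide 20 mm end at -x. Starts hung, +x up the slope, studs in the narrow ends.
- yellow_bay (a point): Middle of the floor of the yellow-tiled bay, 18 mm over the bench; axes as the rail's. A black spring jaw leans over each x end: slanting faces 134 mm apart at the top (23 mm over the floor), 119 mm at the catches (7 mm over it); each gives 9 mm. Pressed straight down (10 to 20 N) the plate spreads them, they snap over it, and the module's origin lies at this point.
- green_module: green sensor module, 110 g, may be absent. Aluminium plate 124 x 40 x 4 mm (x, y, z); mid-plate a green block 28 x 20 mm (x, y), top 40 mm over the underside: grip its y faces (hanging neighbours' blocks 40 mm clear: open to about 45 mm). Origin: mid underside. Two keyholes along x, narrow 9 mm end at +x, wide 20 mm end at -x. Starts hung, +x up the slope, studs in the narrow ends.
- green_bay (a point): Middle of the floor of the green-tiled bay, 18 mm over the bench; axes as the rail's. A black spring jaw leans over each x end: slanting faces 134 mm apart at the top (23 mm over the floor), 119 mm at the catches (7 mm over it); each gives 9 mm. Pressed straight down (10 to 20 N) the plate spreads them, they snap over it, and the module's origin lies at this point.
- tape: ring of cream masking tape, 96 mm, a bystander at the left; origin: centre of its underside. Leave it alone.

How it is judged:
By the outcome, as a careful person would: the job done as asked, in the order asked, and still so for the second after the job is handed in, with the robot touching nothing.
Of red_module, blue_module, yellow_module, green_module only 3 to 4 are there at a start; the rules pass over those that are not, and their reading is None.
At some moment in a run one of dock may be knocked a few centimetres aside while the robot is not near it.
Once in a run the grip may slacken for a moment while it holds something.
It also fails if it takes over 210 s, if anything falls off the work surface, if the arm or the gripper's body presses on something with over 40 N, if the wrist force passes 120 N, or if a joint passes its speed limit or range.

ROBOT

A 7-joint arm with a two-finger parallel gripper is mounted at the origin on a cart in front of the work surface, level with it; the furniture and walls round the work are solid. World frame = base frame: x ahead of the robot, y to its left, z up, the work surface at z = 0. Lengths are in m, angles in rad, forces in N, time in s.
With the tool pointing down it reaches from about 0.35 to 0.9 m from the base axis. Payload 8.1 kg.
Tool frame: the origin (TCP) lies midway between the tips of the shut fingers; the grasp point (between the pads) lies arm.grasp_offset behind it (arm.grasp_offset is the distance from the TCP to the grasp point, in m); z points along the fingers, y is the line along which they close (so a half turn about z gives the same grasp; the last joint's range is limited). The gripper opens to 92 mm and grips with 3 to 60 N. Pads are 19 mm wide; open, the fingers measure 130 mm over their backs; the gripper's body (75 mm by 190 mm) begins 47 mm behind the grasp point.
Start: joints at [1.091, 0.434, 0.025, 1.573, -0.012, 1.134, -0.075], TCP at [0.23, -0.581, 0.227] pointing down, gripper open.
Joint ranges: [-2.62, 2.62], [-0.44, 2.09], [-1.27, 1.32], [0.08, 2.57], [-1.32, 4.46], [0.12, 2], [-2.74, 2.74]. Speed limits (rad/s): [2.22, 2.22, 3.01, 3.01, 3.14, 3.14, 3.14].

INTERFACE

Orientations are given as a rotation vector (axis times angle).
In Python, from cell import observe, imaging, arm gives the robot as it stands.
- The arm moves only by the tool apply_moves, never from a script. Its argument "commands" is a list of rows, each a list of 5 numbers: the opening in per cent of the stroke, from 0 (shut) to 100 (fully open), then the shift along the world's x, y, z in units of 0.06 m (1.0 is 0.06 m), then the turn about the world's z in units of 0.5 rad (1.0 is 0.5 rad). A call has 1 to 12 rows; each row shifts and turns the commanded pose from where the row before left it; what a row does not reach is not made up. A row lasts 1/8 s, in which the tool goes at most 62.5 mm and 10.7 degrees, less where a joint would pass 70% of its speed; a pose out of reach is approached as far as the arm can. A call with a number of a shift or a turn outside -1 to 1 is refused whole. A call with a gripper value outside its range is refused whole. The fingers move at their own pace and stop on an object; "newtons" is the grip in N (left out, the last holds). Time passes only in rows, so rows that do not move let the fingers close. It gives the time, the measured TCP pose, the force, the opening and the grip force at its end, in the units of the state.
- observe(): the state, without advancing time (a new reading comes with each control period).
- imaging.get_image(name): name is "scene" or "top"; returns (picture, depth): 480x640x3 uint8, red, green, blue; 480x640 float32, m along the optical axis (not along the pixel's ray), 0 where there is no reading.
- imaging.camera_params(name): a dict with "camera_matrix" (3x3 intrinsics, pixels), "dist" ([k1, k2, p1, p2, k3] as OpenCV has them; the pictures are not rectified), "origin" and "rotation" of the camera in the world. Camera axes: x right, y up, looking along -z (the intrinsics and any distortion apply to the point x, -y, -z); pixel columns grow to the right and rows downward; lengths in m; the calibration is good to about 2 mm. A picture is of the moment at which its call begins. camera_params takes no time and is no camera call.
- arm.sign_off(): hands the job in; it is judged then, once.
The state is a dict: "clock": time; "joints": joint angles; "dq": joint speeds; "joint_efforts": joint torques, N m; "position": TCP position; "ee_rot": TCP orientation; "force": force on the tool from outside, world axes, zero at the start; "ft_torque": the same for the moment, N m; "width": opening from 0.0 (shut) to 1.0 (fully open); "gripper_force": force on a finger pad.
Only numpy, scipy, OpenCV 4.12 (cv2) and the standard library are available. Lean on these libraries where they do the work, as an engineer would, in place of code of your own. Each camera call takes 0.05 s, during which the arm holds its last target. There are 200 camera calls.

## Working session

There is one attempt and no reset: what is moved stays moved. The work goes in short steps, Python scripts to look and compute and a tool call to move; the robot and the scene stay as the last step left them, time stands still between calls to the robot, and variables do not carry over. Pictures are saved under pics/ and viewed, at most 14 in all, crops included, and the job is handed in when it is done.

Besides the shell and the picture viewer there is one more tool, called as name(argument=value, ...) on one line, values as JSON. apply_moves: Moves the arm, as the interface text tells. Its arguments: {"type":"object","properties":{"commands":{"type":"array"},"newtons":{"type":"number"}},"required":["commands"]}

```bash
mkdir -p pics; ls; python3 - <<'E'
from cell import observe, imaging, arm
import cv2,numpy as np
s=observe();print(s, arm.grasp_offset)
for n in("scene","top"):
    p,d=imaging.get_image(n);cv2.imwrite(f"pics/{n}0.png",p[:,:,::-1]);np.savez(f"pics/{n}0.npz",p=p,d=d)
    print(n,imaging.camera_params(n),(d>0).mean())
E
```

```text
pics
{'clock': 0.0, 'joints': array([ 1.09140928,  0.43522749,  0.02495954,  1.57406861, -0.01161146,
        1.13400601, -0.07512302]), 'dq': array([-3.27452036e-04, -2.77734465e-04, -1.65623370e-05,  4.08539912e-04,
       -1.40053798e-03, -1.51392560e-04,  5.86696271e-04]), 'joint_efforts': array([-2.27302644e-04, -6.67850304e+01,  9.84376185e-01, -3.14463580e+01,
       -6.07111584e-02,  4.27240762e-02,  1.52711686e-04]), 'position': array([ 0.22973329, -0.58070774,  0.22595303]), 'ee_rot': array([-3.08455001e+00, -5.87947031e-01,  6.53162981e-04]), 'force': array([-0.14506385, -0.1200903 , -0.18743728]), 'ft_torque': array([0.02800768, 0.00655582, 0.00115462]), 'gripper_force': 0.0, 'width': 0.9985229252458909} 0.0188
scene {'camera_matrix': array([[588.78674171,   0.        , 315.26942462],
       [  0.        , 588.78674171, 243.64450778],
       [  0.        ,   0.        ,   1.        ]]), 'dist': array([0.04536513, 0.        , 0.        , 0.        , 0.        ]), 'origin': array([-0.55714172,  0.88525967,  0.77994514]), 'rotation': array([ 0.60356366, -1.10163236, -1.87587466])} 0.9901595052083333
top {'camera_matrix': array([[449.11208262,   0.        , 327.43357902],
       [  0.        , 449.11208262, 242.35570812],
       [  0.        ,   0.        ,   1.        ]]), 'dist': array([-0.00973105,  0.        ,  0.        ,  0.        ,  0.        ]), 'origin': array([0.29921055, 0.24290536, 1.18429209]), 'rotation': array([ 0.13689652, -0.15505308, -1.55293649])} 0.9959602864583333
```

View pics/top0.png

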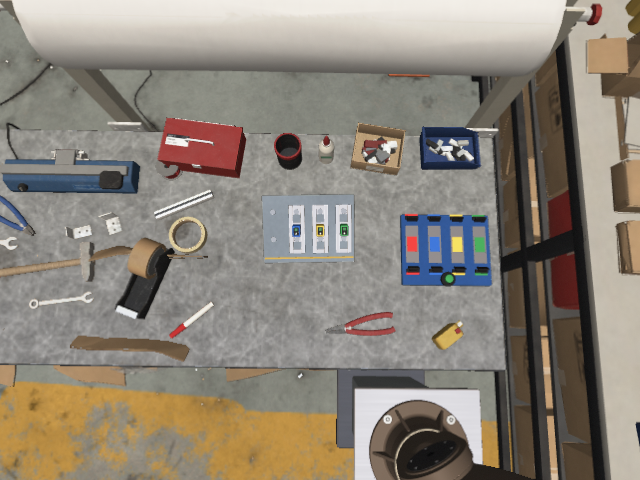

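View pics/scene0.png

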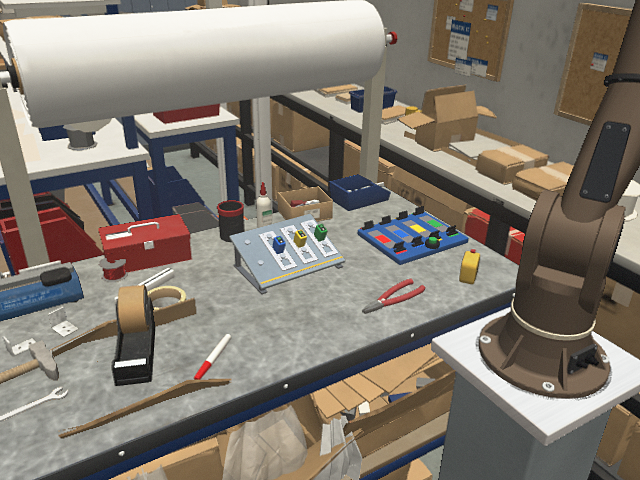

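The top view shows a blue module at (297,230), a yellow one at (320,230) and a green one at (344,230). The red place is empty. The rail's tiles are near (412..479,244) and its button is at (449,279). The scene view agrees.

```bash
cat > h.py <<'E'
from cell import observe, imaging, arm
import cv2,numpy as np
from scipy.spatial.transform import Rotation as R
HUE={'red':(172,8),'yellow':(20,35),'green':(50,85),'blue':(100,125)}
def grab(n,save=None):
    p,d=imaging.get_image(n)
    if save: cv2.imwrite(f"pics/{save}.png",p[:,:,::-1])
    return p,d
def rays(n,uv):
    c=imaging.camera_params(n)
    q=cv2.undistortPoints(np.float64(uv).reshape(-1,1,2),c['camera_matrix'],c['dist'])[:,0]
    r=np.c_[q[:,0],-q[:,1],-np.ones(len(q))]@R.from_rotvec(c['rotation']).as_matrix().T
    return np.array(c['origin']),r
def cloud(n,d):
    v,u=np.mgrid[:480,:640]; o,r=rays(n,np.c_[u.ravel(),v.ravel()])
    return (o+r*d.reshape(-1,1)).reshape(480,640,3)
def onplane(n,uv,z):
    o,r=rays(n,uv); return o+r*((z-o[2])/r[:,2])[:,None]
def mask(p,col,smin=110,vmin=60):
    h=cv2.cvtColor(p,cv2.COLOR_RGB2HSV); a,b=HUE[col]
    H=h[...,0]; m=(H>=a)&(H<=b) if a<b else (H>=a)|(H<=b)
    return m&(h[...,1]>smin)&(h[...,2]>vmin)
E
python3 - <<'E'
from h import *
for n in('top','scene'):
    f=np.load(f'pics/{n}0.npz');p,d=f['p'],f['d'];P=cloud(n,d)
    for col in HUE:
        m=mask(p,col)&(P[...,2]>0.008)&(P[...,0]>.3)&(P[...,0]<.78)&(abs(P[...,1])<.6)
        k,l,st,ce=cv2.connectedComponentsWithStats(m.astype(np.uint8))
        for i in range(1,k):
            if st[i,4]>12:
                q=P[l==i]; print(n,col,st[i,4],ce[i].round(1),np.median(q,0).round(4),'min',q.min(0).round(3),'max',q.max(0).round(3))
E
```

```text
top red 143 [287.1 151.1] [0.7365 0.3374 0.0934] min [0.722 0.305 0.012] max [0.78  0.372 0.099]
top red 41 [326.  140.3] [0.7591 0.2385 0.1229] min [0.755 0.231 0.107] max [0.766 0.246 0.139]
top red 1625 [214.4 156.4] [0.7322 0.5266 0.075 ] min [0.697 0.465 0.008] max [0.78  0.6   0.081]
top red 17 [369.3 151.6] [0.7693 0.1209 0.0312] min [0.764 0.11  0.026] max [0.775 0.129 0.036]
top red 26 [411.  214.5] [0.5984 0.0084 0.0185] min [ 0.595 -0.01   0.012] max [0.601 0.024 0.024]
top red 149 [411.5 244. ] [0.5176 0.0075 0.0186] min [ 0.498 -0.005  0.011] max [0.537 0.021 0.024]
top red 37 [412.3 273. ] [0.4406 0.0082 0.0196] min [ 0.437 -0.007  0.013] max [0.443 0.024 0.027]
top red 229 [369.1 318.1] [0.3256 0.121  0.0133] min [0.302 0.062 0.008] max [0.339 0.183 0.021]
top yellow 24 [455.5 215.5] [ 0.5964 -0.1118  0.0207] min [ 0.593 -0.126  0.017] max [ 0.599 -0.096  0.028]
top yellow 56 [319.5 228.9] [0.5412 0.2528 0.0919] min [0.523 0.243 0.073] max [0.556 0.261 0.102]
top yellow 147 [456.7 243.9] [ 0.5196 -0.1123  0.019 ] min [ 0.5   -0.125  0.014] max [ 0.539 -0.099  0.024]
to
[... 2317 characters left out ...]
684  0.0171] min [ 0.504 -0.183  0.014] max [ 0.544 -0.155  0.021]
scene green 77 [318.6 232.4] [0.5378 0.2034 0.0815] min [0.523 0.186 0.056] max [0.561 0.209 0.095]
scene green 19 [453.7 234.6] [ 0.4421 -0.172   0.0176] min [ 0.437 -0.185  0.013] max [ 0.447 -0.153  0.02 ]
scene green 48 [432.5 239.7] [ 0.4238 -0.0757  0.0372] min [ 0.414 -0.098  0.021] max [ 0.46  -0.065  0.043]
scene blue 159 [364.4 190.3] [ 0.7363 -0.0845  0.0523] min [ 0.727 -0.165  0.028] max [ 0.778 -0.015  0.064]
scene blue 1696 [411.3 237.4] [ 0.4891 -0.0539  0.0165] min [ 0.406 -0.199  0.008] max [0.602 0.044 0.042]
scene blue 143 [278.2 245. ] [0.5304 0.3208 0.0799] min [0.517 0.306 0.055] max [0.552 0.326 0.097]
```

```bash
python3 - <<'E'
from h import *
for n in('top','scene'):
    f=np.load(f'pics/{n}0.npz');p,d=f['p'],f['d'];P=cloud(n,d)
    # stripe direction
    m=mask(p,'yellow')&(abs(P[...,0]-.478)<.012)&(P[...,1]>.15)&(P[...,1]<.42)
    q=P[m];c=np.polyfit(q[:,1],q[:,0],1);print(n,'stripe yaw deg',np.degrees(np.arctan(-c[0])))
    # board plane
    x0,y0=.545,.28
    reg=(abs(P[...,0]-.545)<.07)&(abs(P[...,1]-.35)<.04)&(P[...,2]>.015)
    q=P[reg]
    for _ in range(6):
        A=np.c_[q[:,:2],np.ones(len(q))];co=np.linalg.lstsq(A,q[:,2],rcond=None)[0]
        r=q[:,2]-A@co;q=q[abs(r)<max(.002,1.5*r.std())]
    nn=np.r_[-co[:2],1];nn/=np.linalg.norm(nn);print('normal',nn.round(4),'slope',np.degrees(np.arccos(nn[2])),'yaw',np.degrees(np.arctan2(-nn[1],-nn[0])),'n',len(q))
    h=P@nn-(co[2]*nn[2]);print(n,'plane z at .54,.28',co@[.54,.28,1])
    yaw=np.radians(3.5);ry=np.array([-np.sin(yaw),np.cos(yaw),0])
    for y in(.31,.25,.19):
        m=(h>.034)&(h<.05)&(abs(P[...,1]-y-.003)<.02)&(abs(P[...,0]-.54)<.03)
        t=P[m];print(y,m.sum(),'h',np.median(h[m]).round(4),'mean',t.mean(0).round(4),'mid',((t.min(0)+t.max(0))/2).round(4),'ext',np.ptp(t,0).round(3))
E
```

```text
top stripe yaw deg 1.709853698606385
normal [-0.3426  0.0077  0.9395] slope 20.03800112490951 yaw -1.2920102033394785 n 899
top plane z at .54,.28 0.05416961219217914
0.31 84 h 0.0389 mean [0.5326 0.311  0.0924] mid [0.533  0.3111 0.0922] ext [0.024 0.018 0.015]
0.25 85 h 0.0379 mean [0.5345 0.2515 0.0928] mid [0.5347 0.2515 0.0932] ext [0.027 0.018 0.017]
0.19 76 h 0.0371 mean [0.5364 0.1913 0.0931] mid [0.5367 0.1918 0.0927] ext [0.025 0.018 0.013]
scene stripe yaw deg 1.6356136717138334
normal [-0.3408  0.0264  0.9398] slope 19.98802374130748 yaw -4.429251620965666 n 765
scene plane z at .54,.28 0.054796831585194106
0.31 75 h 0.0381 mean [0.5309 0.3154 0.0909] mid [0.5321 0.3153 0.0902] ext [0.029 0.02  0.013]
0.25 53 h 0.0366 mean [0.5334 0.2558 0.0921] mid [0.5326 0.2556 0.092 ] ext [0.028 0.019 0.011]
0.19 24 h 0.0349 mean [0.5329 0.1965 0.0919] mid [0.5351 0.1953 0.0926] ext [0.024 0.019 0.01 ]
```

apply_moves(commands=[[49, 0.28, 0.83, 0, -0.3], [49, 0.28, 0.83, 0, -0.3], [49, 0.28, 0.83, 0, -0.095], [49, 0.28, 0.83, 0, 0], [49, 0.28, 0.83, 0, 0], [49, 0.28, 0.83, 0, 0], [49, 0.28, 0.83, 0, 0], [49, 0.28, 0.83, 0, 0], [49, 0.28, 0.83, 0, 0], [49, 0.28, 0.83, 0, 0], [49, 0.28, 0.83, 0, 0], [49, 0.28, 0.83, 0, 0]], newtons=25)

```text
clock: 1.6
position: [0.4317, 0.018, 0.2267]
ee_rot: [3.141, 0.045, 0.0]
force: [0.9, -0.6, 0.2]
width: 0.492
gripper_force: 0.0
```

apply_moves(commands=[[49, 0.29, 0.82, 0, 0], [49, 0.29, 0.82, 0, 0], [49, 0.29, 0.82, 0, 0], [49, 0.29, 0.82, 0, 0], [49, 0.29, 0.82, 0, 0], [49, 0.28, 0.82, 0, 0], [49, 0, 0, 0, 0], [49, 0, 0, -0.6, 0], [49, 0, 0, -0.6, 0], [49, 0, 0, -0.4, 0], [49, 0, 0, 0, 0]])

```text
clock: 2.98
position: [0.5342, 0.3096, 0.1288]
ee_rot: [3.138, 0.045, -0.006]
force: [0.3, -0.6, 0.7]
width: 0.49
gripper_force: 0.0
```

```bash
python3 - <<'E'
from h import *
print(observe()['position'])
p,d=grab('scene');q=cv2.resize(p[170:320,200:400],None,fx=4,fy=4);cv2.imwrite('pics/a1.png',q[:,:,::-1])
E
```

```text
[0.53420729 0.30962762 0.12879555]
```

View pics/a1.png

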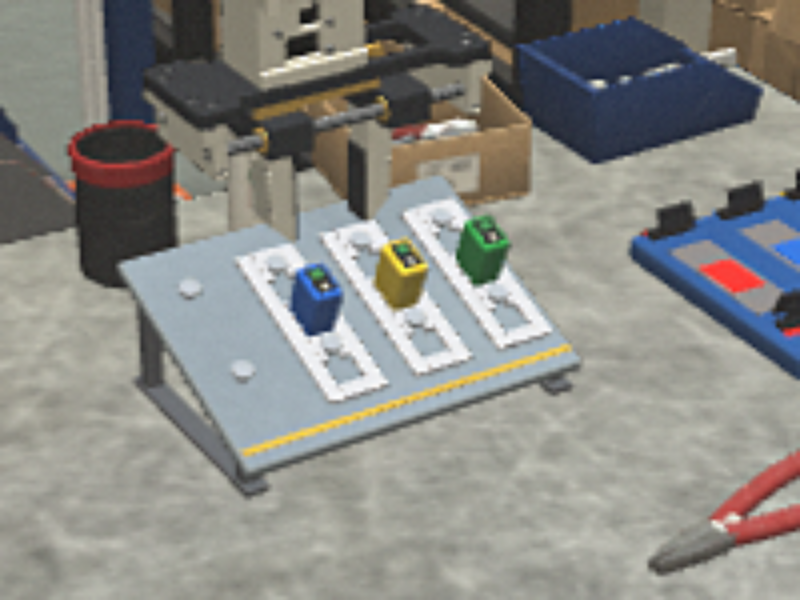

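The fingers (crop 265,235 and 370,215) hover on either side of the blue block (317,295), so I go down and grip.

apply_moves(commands=[[49, 0.0, 0.03, -0.4, 0], [49, 0, 0, -0.4, 0], [49, 0, 0, -0.27, 0], [49, 0, 0, 0, 0], [49, 0, 0, 0, 0], [0, 0, 0, 0, 0], [0, 0, 0, 0, 0], [0, 0, 0, 0, 0], [0, 0, 0, 0, 0]], newtons=25)

```text
clock: 4.15
position: [0.5354, 0.3133, 0.0668]
ee_rot: [3.141, 0.046, 0.0]
force: [-0.5, -1.8, 4.3]
width: 0.216
gripper_force: 25.0
```

apply_moves(commands=[[0, 0.094, 0.003, 0.034, 0], [0, 0.094, 0.003, 0.034, 0], [0, 0.094, 0.003, 0.034, 0], [0, 0, 0, 0, 0], [0, 0, 0, 0, 0], [0, 0, 0, 0, 0]])

```text
clock: 4.9
position: [0.5522, 0.3143, 0.0729]
ee_rot: [-3.141, -0.046, 0.0]
force: [-4.4, 0.2, 5.3]
width: 0.219
gripper_force: 25.0
```

apply_moves(commands=[[0, -0.034, 0, 0.094, 0], [0, -0.034, 0, 0.094, 0], [0, -0.034, 0, 0.094, 0], [0, 0, 0, 0, 0], [0, -0.034, 0, 0.094, 0], [0, -0.034, 0, 0.094, 0], [0, 0, 0, 0, 0], [0, 0, 0, 0.5, 0], [0, 0, 0, 0.5, 0], [0, 0, 0, 0, 0]])

```text
clock: 6.15
position: [0.5433, 0.315, 0.1632]
ee_rot: [-3.139, -0.046, -0.006]
force: [0.2, -1.1, -2.0]
width: 0.217
gripper_force: 25.0
```

```bash
python3 - <<'E'
from h import *
p,d=grab('scene');q=cv2.resize(p[150:300,200:400],None,fx=4,fy=4);cv2.imwrite('pics/a2.png',q[:,:,::-1])
E
```

```text
(no output)
```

View pics/a2.png

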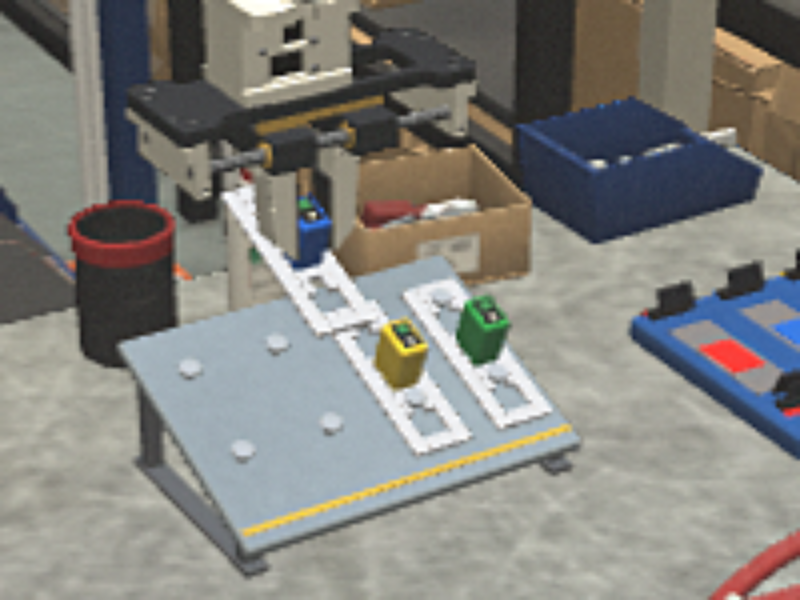

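The blue module is off its studs, held tilted by 20° (crop 310,260), and the others still hang. I'll level it on free bench at (0.42, 0.10).

apply_moves(commands=[[0, -0.41, -0.717, 0, 0], [0, -0.41, -0.717, 0, -0.05], [0, -0.41, -0.717, 0, 0], [0, -0.41, -0.717, 0, 0], [0, -0.41, -0.717, 0, 0], [0, 0, 0, -0.5, 0], [0, 0, 0, -0.5, 0], [0, 0, 0, -0.5, 0], [0, 0, 0, -0.5, 0], [0, 0, 0, 0, 0], [0, 0, 0, 0, 0]])

```text
clock: 7.58
position: [0.419, 0.099, 0.0412]
ee_rot: [3.142, 0.007, -0.001]
force: [-0.3, -0.9, -1.8]
width: 0.218
gripper_force: 25.0
```

Push down to level, with light grip.

apply_moves(commands=[[0, 0, 0, -0.12, 0], [0, 0, 0, -0.12, 0], [0, 0, 0, -0.1, 0], [0, 0, 0, -0.1, 0], [0, 0, 0, 0, 0], [0, 0, 0, 0, 0]], newtons=10)

```text
clock: 8.32
position: [0.4179, 0.0986, 0.0141]
ee_rot: [3.141, 0.007, -0.003]
force: [-0.1, 0.3, -1.9]
width: 0.212
gripper_force: 10.0
```

apply_moves(commands=[[0, 0, 0, -0.04, 0], [0, 0, 0, 0, 0], [40, 0, 0, 0, 0], [40, 0, 0, 0, 0], [40, 0, 0, 0, 0], [40, 0, 0, 0, 0]])

```text
clock: 9.07
position: [0.4191, 0.0989, 0.012]
ee_rot: [3.142, 0.007, -0.0]
force: [0.6, 0.7, -0.7]
width: 0.396
gripper_force: 0.0
```

```bash
python3 - <<'E'
from h import *
s=observe();print(s['position'],s['force'])
p,d=grab('scene');q=cv2.resize(p[170:320,250:450],None,fx=4,fy=4);cv2.imwrite('pics/a3.png',q[:,:,::-1])
E
```

```text
[0.41906276 0.09887333 0.01203551] [ 0.6087895   0.70910652 -0.70446158]
```

View pics/a3.png

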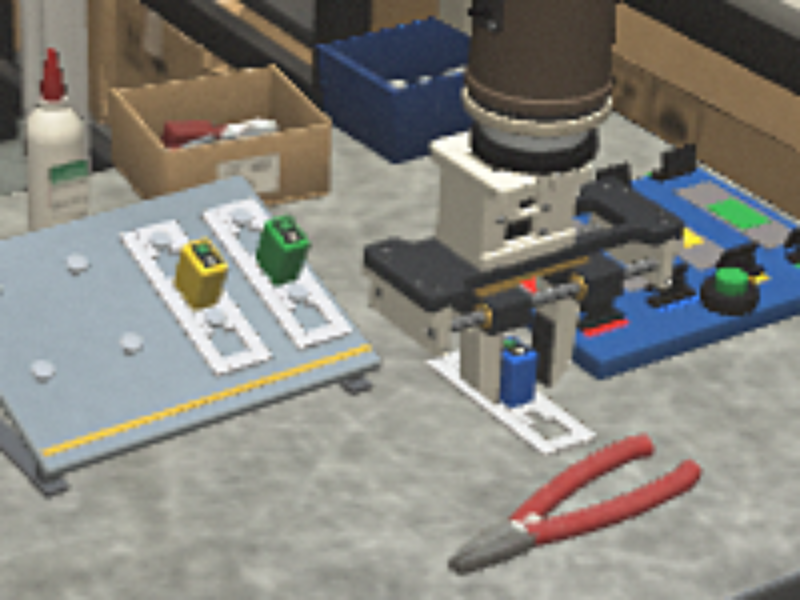

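The blue module (crop 517,375) lies flat on the bench between the open fingers. Next I regrip, lift and check where the block sits in the grip.

apply_moves(commands=[[0, 0, 0, 0, 0], [0, 0, 0, 0, 0], [0, 0, 0, 0, 0], [0, 0, 0, 0.5, 0], [0, 0, 0, 0.5, 0], [0, 0, 0, 0.5, 0], [0, 0, 0, 0, 0], [0, 0, 0, 0, 0]], newtons=40)

```text
clock: 10.12
position: [0.4187, 0.0985, 0.1015]
ee_rot: [3.141, 0.006, -0.001]
force: [0.1, -0.9, -2.0]
width: 0.219
gripper_force: 40.0
```

```bash
cat >> h.py <<'E'
def dock(tag=''):
    p,d=grab('top');P=cloud('top',d);out={}
    for col in HUE:
        m=mask(p,col)&(P[...,2]>0.008)&(P[...,2]<.03)&(P[...,0]>.4)&(P[...,0]<.64)&(P[...,1]>-.3)&(P[...,1]<.1)
        k,l,st,ce=cv2.connectedComponentsWithStats(m.astype(np.uint8))
        for i in range(1,k):
            if 60<st[i,4]<300:
                q=onplane('top',ce[i],.018)[0]; print('tile',col,st[i,4],q.round(4))
def held(col):
    s=observe();t=s['position'];p,d=grab('scene');P=cloud('scene',d)
    m=mask(p,col)&(abs(P-t-[0,0,.02]).max(-1)<.045)
    q=P[m];print('tcp',t.round(4),'held',m.sum(),'min',np.percentile(q,3,axis=0).round(4),'max',np.percentile(q,97,axis=0).round(4),'rel x centre',np.percentile(q[:,0],3)+.014-t[0])
E
python3 - <<'E'
from h import *
held('blue');dock()
E
```

```text
tcp [0.4187 0.0985 0.1015] held 91 min [0.4054 0.0911 0.0955] max [0.4255 0.1109 0.1299] rel x centre 0.0007176163734078367
tile green 126 [ 0.519  -0.1722  0.018 ]
tile blue 63 [0.5811 0.028  0.018 ]
```

apply_moves(commands=[[0, 0.415, -0.62, 0, 0], [0, 0.415, -0.62, 0, 0], [0, 0.415, -0.62, 0, 0], [0, 0.415, -0.63, 0, 0], [0, 0, 0, 0, 0], [0, 0, 0, -0.4, 0], [0, 0, 0, -0.35, 0], [0, 0, 0, 0, 0], [0, 0, 0, 0, 0]])

```text
clock: 11.35
position: [0.5186, -0.05, 0.0572]
ee_rot: [-3.141, -0.008, 0.001]
force: [0.5, 0.8, -1.0]
width: 0.216
gripper_force: 40.0
```

```bash
python3 - <<'E'
from h import *
s=observe();print(s['position'],s['force'])
held('blue');dock()
p,d=grab('scene');q=cv2.resize(p[170:290,320:480],None,fx=5,fy=5);cv2.imwrite('pics/a4.png',q[:,:,::-1])
E
```

```text
[ 0.51857895 -0.04996586  0.05723159] [ 0.49953389  0.75483605 -0.95065643]
tcp [ 0.5186 -0.05    0.0572] held 75 min [ 0.5043 -0.0561  0.0496] max [ 0.5229 -0.0368  0.0851] rel x centre -0.0002316325924310858
tile blue 77 [ 0.5903 -0.0283  0.018 ]
```

View pics/a4.png

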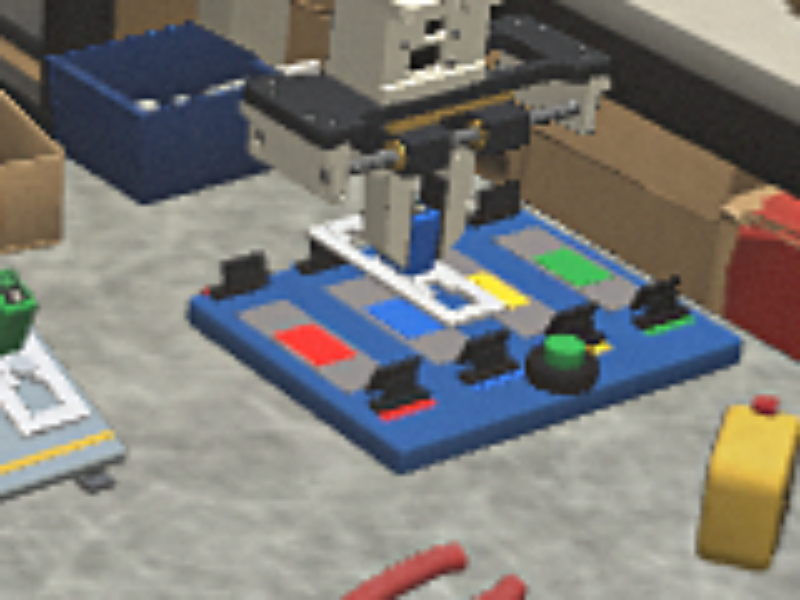

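The module hovers level over the blue bay (crop 415,275), so I press it down.

apply_moves(commands=[[0, 0, 0, -0.12, 0], [0, 0, 0, -0.1, 0], [0, 0, 0, -0.1, 0], [0, 0, 0, -0.1, 0], [0, 0, 0, -0.08, 0], [0, 0, 0, 0, 0], [0, 0, 0, 0, 0]])

```text
clock: 12.38
position: [0.5191, -0.0506, 0.0289]
ee_rot: [3.141, 0.007, 0.002]
force: [-9.5, -1.2, 30.9]
width: 0.218
gripper_force: 40.0
```

apply_moves(commands=[[45, 0, 0, 0, 0], [45, 0, 0, 0, 0], [45, 0, 0, 0, 0], [45, 0, 0, 0.8, 0], [45, 0, 0, 0.8, 0], [45, 0, 0.84, 0.2, 0.05], [45, 0.06, 0.84, 0, 0], [45, 0.06, 0.84, 0, 0], [45, 0.06, 0.84, 0, 0], [45, 0.06, 0.84, 0, 0], [45, 0.06, 0.86, 0, 0], [45, 0, 0, 0, 0]], newtons=25)

```text
clock: 13.88
position: [0.5354, 0.2588, 0.1349]
ee_rot: [-3.138, -0.056, 0.001]
force: [0.1, -0.3, 0.3]
width: 0.446
gripper_force: 0.0
```

```bash
cat >> h.py <<'E'
def tops():
    p,d=grab('top');P=cloud('top',d)
    for col in HUE:
        m=mask(p,col)&(P[...,2]>0.045)&(P[...,2]<.12)&(P[...,0]>.4)&(P[...,0]<.65)&(P[...,1]>-.3)&(P[...,1]<.4)
        if m.sum()>10:
            c=np.argwhere(m)[:,::-1].mean(0);print('block',col,m.sum(),np.median(P[m],0).round(4))
E
python3 - <<'E'
from h import *
print(observe()['position']);tops();dock()
p,d=grab('scene');q=cv2.resize(p[170:290,320:480],None,fx=5,fy=5);cv2.imwrite('pics/a5.png',q[:,:,::-1])
E
```

```text
[0.5354189  0.25875624 0.1348704 ]
block yellow 15 [0.5261 0.2501 0.0901]
tile blue 254 [ 0.5746 -0.1625  0.018 ]
```

View pics/a5.png

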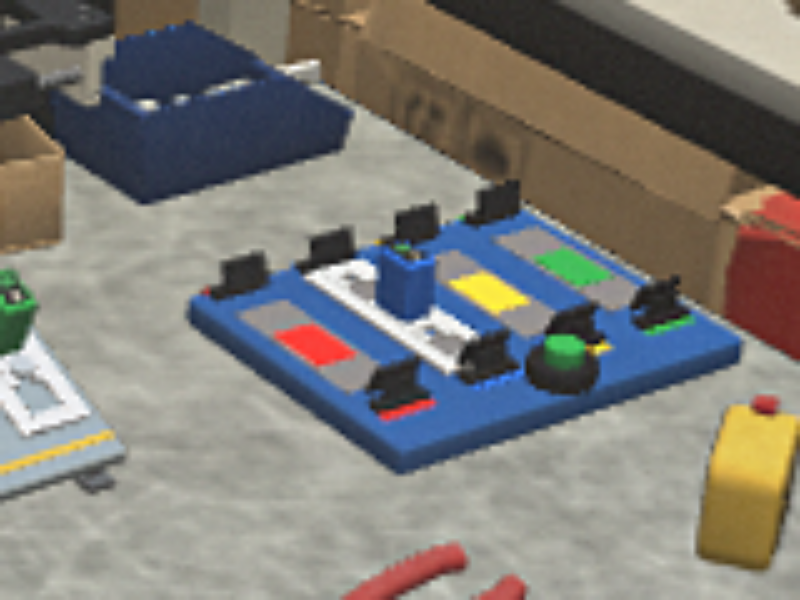

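The blue module sits flat in its bay with both jaws over the plate (crop 405,290). On to yellow.

apply_moves(commands=[[45, 0.03, -0.09, 0, -0.01], [45, 0, 0, 0, 0], [45, 0, 0, -0.4, 0], [45, 0, 0, -0.4, 0], [45, 0, 0, -0.35, 0], [45, 0, 0, 0, 0], [45, 0, 0, 0, 0], [0, 0, 0, 0, 0], [0, 0, 0, 0, 0], [0, 0, 0, 0, 0], [0, 0, 0, 0, 0]], newtons=25)

```text
clock: 15.4
position: [0.5387, 0.2504, 0.0671]
ee_rot: [-3.138, -0.041, -0.003]
force: [-0.6, 5.1, 1.3]
width: 0.213
gripper_force: 25.0
```

apply_moves(commands=[[0, 0, 0.04, 0, 0], [0, 0.094, 0.003, 0.034, 0], [0, 0.094, 0.003, 0.034, 0], [0, 0.094, 0.003, 0.034, 0], [0, 0, 0, 0, 0], [0, 0, 0, 0, 0], [0, 0, 0, 0, 0]])

```text
clock: 16.27
position: [0.5539, 0.2508, 0.0724]
ee_rot: [3.141, 0.039, -0.003]
force: [-6.8, -0.5, 5.9]
width: 0.215
gripper_force: 25.0
```

apply_moves(commands=[[0, 0.025, 0, 0.009, 0], [0, 0, 0, 0, 0], [0, -0.034, 0, 0.094, 0], [0, -0.034, 0, 0.094, 0], [0, -0.034, 0, 0.094, 0], [0, 0, 0, 0, 0]])

```text
clock: 17.02
position: [0.551, 0.2507, 0.0903]
ee_rot: [-3.141, -0.038, -0.002]
force: [1.1, -0.7, -0.9]
width: 0.217
gripper_force: 25.0
```

apply_moves(commands=[[0, -0.034, 0, 0.094, 0], [0, -0.034, 0, 0.094, 0], [0, 0, 0, 0.5, 0], [0, 0, 0, 0.5, 0], [0, -0.53, -0.63, 0, -0.04], [0, -0.53, -0.63, 0, 0], [0, -0.53, -0.63, 0, 0], [0, -0.53, -0.63, 0, 0], [0, 0, 0, -0.5, 0], [0, 0, 0, -0.5, 0], [0, 0, 0, -0.5, 0], [0, 0, 0, 0, 0]])

```text
clock: 18.52
position: [0.4181, 0.0991, 0.0699]
ee_rot: [3.141, 0.007, -0.005]
force: [0.7, -0.5, -0.5]
width: 0.218
gripper_force: 25.0
```

apply_moves(commands=[[0, 0, 0, -0.4, 0], [0, 0, 0, -0.15, 0], [0, 0, 0, -0.12, 0], [0, 0, 0, -0.1, 0], [0, 0, 0, -0.1, 0], [0, 0, 0, -0.07, 0], [0, 0, 0, 0, 0], [40, 0, 0, 0, 0], [40, 0, 0, 0, 0], [40, 0, 0, 0, 0]], newtons=10)

```text
clock: 19.77
position: [0.4193, 0.0993, 0.0145]
ee_rot: [3.141, 0.007, -0.001]
force: [0.4, -0.2, -0.1]
width: 0.396
gripper_force: 0.0
```

```bash
python3 - <<'E'
from h import *
held('yellow')
E
```

```text
tcp [0.4193 0.0993 0.0145] held 123 min [0.4045 0.0928 0.0074] max [0.4214 0.1154 0.0423] rel x centre -0.0007771854136137679
```

apply_moves(commands=[[40, 0, 0, -0.04, 0], [0, 0, 0, 0, 0], [0, 0, 0, 0, 0], [0, 0, 0, 0, 0], [0, 0, 0, 0, 0], [0, 0, 0, 0.5, 0], [0, 0, 0, 0.5, 0], [0, 0, 0, 0.5, 0], [0, 0, 0, 0, 0], [0, 0, 0, 0, 0]], newtons=40)

```text
clock: 21.08
position: [0.4191, 0.0991, 0.1016]
ee_rot: [3.141, 0.006, -0.001]
force: [-0.6, -0.1, -1.7]
width: 0.218
gripper_force: 40.0
```

```bash
python3 - <<'E'
from h import *
held('yellow');dock();tops()
E
```

```text
tcp [0.4191 0.0991 0.1016] held 98 min [0.4037 0.0914 0.0959] max [0.4248 0.1122 0.1301] rel x centre -0.0014529422409257364
tile green 125 [ 0.519  -0.1722  0.018 ]
block green 47 [0.5438 0.1935 0.0916]
```

apply_moves(commands=[[0, 0.338, -0.7, 0, 0], [0, 0.338, -0.7, 0, 0], [0, 0.338, -0.7, 0, 0], [0, 0.338, -0.7, 0, 0], [0, 0.338, -0.7, 0, 0], [0, 0, 0, 0, 0], [0, 0, 0, 0, 0], [0, 0, 0, -0.4, 0], [0, 0, 0, -0.35, 0], [0, 0, 0, 0, 0], [0, 0, 0, 0, 0]])

```text
clock: 22.6
position: [0.5211, -0.1097, 0.0577]
ee_rot: [-3.141, -0.009, -0.0]
force: [0.6, -0.2, -0.8]
width: 0.218
gripper_force: 40.0
```

```bash
python3 - <<'E'
from h import *
held('yellow')
p,d=grab('scene');q=cv2.resize(p[170:290,320:480],None,fx=5,fy=5);cv2.imwrite('pics/a6.png',q[:,:,::-1])
E
```

```text
tcp [ 0.5211 -0.1097  0.0577] held 78 min [ 0.5048 -0.1181  0.0495] max [ 0.5302 -0.097   0.0849] rel x centre -0.002305020970366556
```

View pics/a6.png

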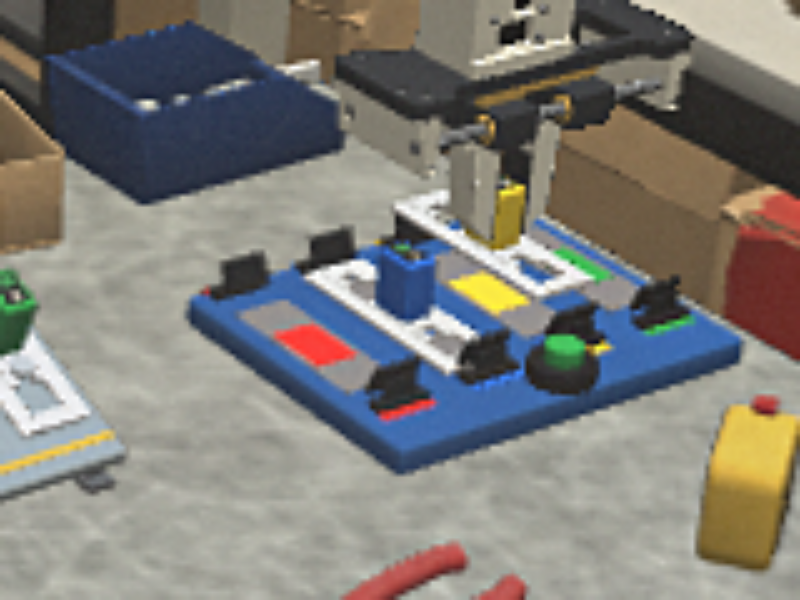

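The yellow module hovers level over its bay (crop 505,235), blue is still seated, and the rail hasn't moved. I press.

apply_moves(commands=[[0, 0, -0.01, -0.12, 0], [0, 0, 0, -0.1, 0], [0, 0, 0, -0.1, 0], [0, 0, 0, -0.1, 0], [0, 0, 0, -0.08, 0], [0, 0, 0, 0, 0], [0, 0, 0, 0, 0]])

```text
clock: 23.58
position: [0.5212, -0.1112, 0.029]
ee_rot: [3.141, 0.007, 0.002]
force: [-9.1, -0.3, 31.0]
width: 0.217
gripper_force: 40.0
```

apply_moves(commands=[[45, 0, 0, 0, 0], [45, 0, 0, 0, 0], [45, 0, 0, 0, 0], [45, 0, 0, 0.8, 0], [45, 0, 0, 0.8, 0], [45, 0, 0.84, 0.2, 0.05], [45, 0.06, 0.84, 0, 0], [45, 0.06, 0.84, 0, 0], [45, 0.06, 0.84, 0, 0], [45, 0.06, 0.84, 0, 0], [45, 0.05, 0.87, 0, 0], [45, 0, 0, 0, 0]], newtons=25)

```text
clock: 25.08
position: [0.5373, 0.1988, 0.135]
ee_rot: [-3.138, -0.057, 0.0]
force: [0.1, -0.2, -0.4]
width: 0.45
gripper_force: 0.0
```

apply_moves(commands=[[45, 0, 0, 0, 0], [45, 0, 0, 0, 0]])

```text
clock: 25.32
position: [0.5385, 0.1912, 0.1348]
ee_rot: [3.14, 0.042, -0.001]
force: [-0.3, 0.3, -0.0]
width: 0.454
gripper_force: 0.0
```

```bash
python3 - <<'E'
from h import *
print(observe()['position']);dock()
p,d=grab('scene');q=cv2.resize(p[170:290,280:480],None,fx=4,fy=4);cv2.imwrite('pics/a7.png',q[:,:,::-1])
E
```

```text
[0.53845904 0.19119288 0.13484977]
```

View pics/a7.png

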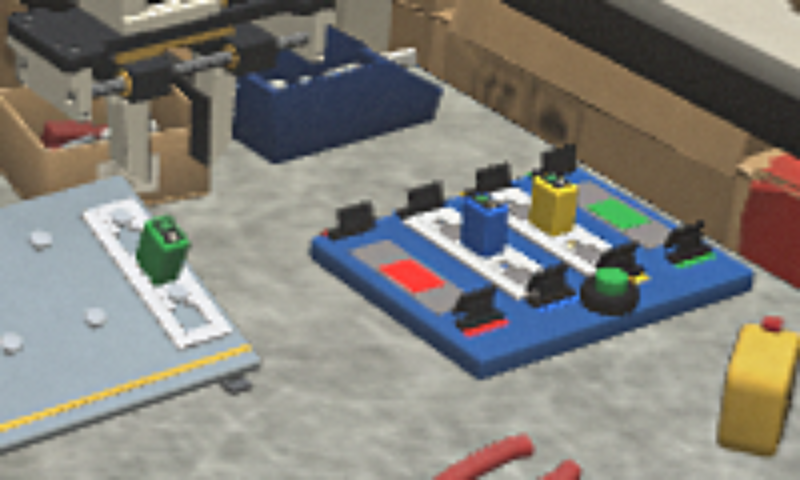

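Blue and yellow are both seated (crop 485,225 and 553,205), and the rail has stayed put. The green module is next (160,250).

apply_moves(commands=[[45, 0, 0.03, -0.4, 0], [45, 0, 0, -0.4, 0], [45, 0, 0, -0.35, 0], [45, 0, 0, 0, 0], [45, 0, 0, 0, 0], [0, 0, 0, 0, 0], [0, 0, 0, 0, 0], [0, 0, 0, 0, 0], [0, 0, 0, 0, 0]], newtons=25)

```text
clock: 26.55
position: [0.5385, 0.194, 0.0667]
ee_rot: [3.14, 0.045, 0.001]
force: [-2.2, -4.3, 5.3]
width: 0.218
gripper_force: 25.0
```

apply_moves(commands=[[0, 0.1, 0.003, 0.036, 0], [0, 0.1, 0.003, 0.036, 0], [0, 0.1, 0.003, 0.036, 0], [0, 0, 0, 0, 0], [0, 0, 0, 0, 0], [0, 0, 0, 0, 0]])

```text
clock: 27.3
position: [0.5554, 0.1955, 0.0728]
ee_rot: [3.141, 0.047, -0.002]
force: [-4.5, -0.9, 4.9]
width: 0.212
gripper_force: 25.0
```

apply_moves(commands=[[0, -0.034, 0, 0.094, 0], [0, -0.034, 0, 0.094, 0], [0, -0.034, 0, 0.094, 0], [0, 0, 0, 0, 0], [0, -0.034, 0, 0.094, 0], [0, -0.034, 0, 0.094, 0], [0, 0, 0, 0.5, 0], [0, 0, 0, 0.5, 0], [0, 0, 0, 0, 0]])

```text
clock: 28.42
position: [0.5474, 0.1962, 0.1633]
ee_rot: [-3.14, -0.046, -0.007]
force: [0.8, 0.3, -1.5]
width: 0.215
gripper_force: 25.0
```

apply_moves(commands=[[0, -0.7, -0.53, 0, -0.05], [0, -0.7, -0.53, 0, 0], [0, -0.7, -0.53, 0, 0], [0, 0, 0, 0, 0], [0, 0, 0, -0.5, 0], [0, 0, 0, -0.5, 0], [0, 0, 0, -0.5, 0], [0, 0, 0, 0, 0], [0, 0, 0, 0, 0]])

```text
clock: 29.55
position: [0.4206, 0.1004, 0.0713]
ee_rot: [-3.141, -0.007, -0.0]
force: [0.0, -0.4, -0.4]
width: 0.215
gripper_force: 25.0
```

```bash
python3 - <<'E'
from h import *
held('green')
E
```

```text
tcp [0.4206 0.1004 0.0713] held 36 min [0.4066 0.0932 0.0627] max [0.4251 0.1109 0.0984] rel x centre -1.6294315959453076e-05
```

apply_moves(commands=[[0, 0, 0, -0.4, 0], [0, 0, 0, -0.17, 0], [0, 0, 0, -0.12, 0], [0, 0, 0, -0.1, 0], [0, 0, 0, -0.1, 0], [0, 0, 0, -0.08, 0], [0, 0, 0, 0, 0], [40, 0, 0, 0, 0], [40, 0, 0, 0, 0], [40, 0, 0, 0, 0]], newtons=10)

```text
clock: 30.85
position: [0.4198, 0.0999, 0.0125]
ee_rot: [3.141, 0.007, -0.001]
force: [0.3, 0.1, -0.2]
width: 0.398
gripper_force: 0.0
```

```bash
python3 - <<'E'
from h import *
held('green')
E
```

```text
tcp [0.4198 0.0999 0.0125] held 96 min [0.4077 0.0953 0.0077] max [0.4239 0.1125 0.0398] rel x centre 0.0018515983498398336
```

apply_moves(commands=[[0, 0, 0, 0, 0], [0, 0, 0, 0, 0], [0, 0, 0, 0, 0], [0, 0, 0, 0, 0], [0, 0, 0, 0.5, 0], [0, 0, 0, 0.5, 0], [0, 0, 0, 0.5, 0], [0, 0, 0, 0, 0], [0, 0, 0, 0, 0]], newtons=40)

```text
clock: 32.02
position: [0.4197, 0.0996, 0.102]
ee_rot: [3.141, 0.006, -0.001]
force: [0.0, 0.9, -1.8]
width: 0.213
gripper_force: 40.0
```

```bash
python3 - <<'E'
from h import *
held('green');dock();tops()
E
```

```text
tcp [0.4197 0.0996 0.102 ] held 79 min [0.4068 0.0941 0.0951] max [0.417  0.1113 0.1278] rel x centre 0.0011237298995704914
tile green 126 [ 0.519  -0.1722  0.018 ]
tile blue 110 [ 0.5872 -0.0781  0.018 ]
block yellow 21 [ 0.53   -0.1176  0.0573]
```

apply_moves(commands=[[0, 0.276, -0.752, 0, 0], [0, 0.276, -0.752, 0, 0], [0, 0.276, -0.752, 0, 0], [0, 0.276, -0.752, 0, 0], [0, 0.276, -0.752, 0, 0], [0, 0.276, -0.752, 0, 0], [0, 0, 0, 0, 0], [0, 0, 0, 0, 0], [0, 0, 0, -0.4, 0], [0, 0, 0, -0.35, 0], [0, 0, 0, 0, 0], [0, 0, 0, 0, 0]])

```text
clock: 33.67
position: [0.5197, -0.1698, 0.0582]
ee_rot: [-3.141, -0.009, -0.001]
force: [0.2, -0.9, -0.5]
width: 0.216
gripper_force: 40.0
```

```bash
python3 - <<'E'
from h import *
held('green')
p,d=grab('scene');q=cv2.resize(p[160:290,320:490],None,fx=4,fy=4);cv2.imwrite('pics/a8.png',q[:,:,::-1])
E
```

```text
tcp [ 0.5197 -0.1698  0.0582] held 59 min [ 0.5073 -0.1771  0.0506] max [ 0.5201 -0.1564  0.0846] rel x centre 0.0015780398056751688
```

View pics/a8.png

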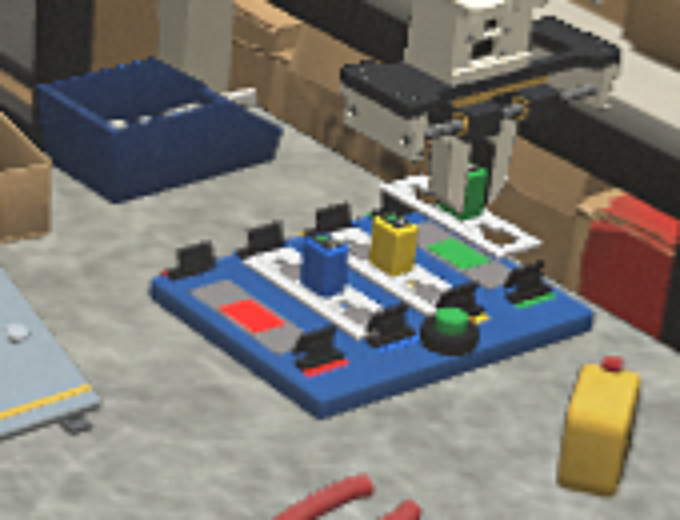

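The green module hovers over its bay (crop 465,205) and the rail hasn't moved. I press.

apply_moves(commands=[[0, -0.01, -0.01, -0.12, 0], [0, 0, 0, -0.1, 0], [0, 0, 0, -0.1, 0], [0, 0, 0, -0.1, 0], [0, 0, 0, -0.09, 0], [0, 0, 0, 0, 0], [0, 0, 0, 0, 0]])

```text
clock: 34.65
position: [0.5195, -0.1714, 0.0291]
ee_rot: [3.14, 0.007, 0.002]
force: [-9.0, 1.5, 31.3]
width: 0.215
gripper_force: 40.0
```

apply_moves(commands=[[45, 0, 0, 0, 0], [45, 0, 0, 0, 0], [45, 0, 0, 0, 0], [45, 0, 0, 0.6, 0], [45, 0, 0, 0.6, 0], [0, 0, 0, 0.4, 0], [0, -0.52, 0.51, 0, 0], [0, -0.52, 0.51, 0, 0], [0, -0.52, 0.52, 0, 0], [0, 0, 0, 0, 0], [0, 0, 0, 0, 0]])

```text
clock: 36.02
position: [0.426, -0.0794, 0.1232]
ee_rot: [3.141, 0.007, 0.001]
force: [0.5, -0.9, 0.2]
width: 0.005
gripper_force: 0.0
```

```bash
python3 - <<'E'
from h import *
s=observe();print(s['position'],s['width'])
p,d=grab('scene');P=cloud('scene',d)
m=mask(p,'green')&(P[...,0]<.45)&(P[...,0]>.38)&(P[...,2]<.06)&(P[...,2]>.025)&(abs(P[...,1]+.08)<.04);print('btn',m.sum(),np.median(P[m],0),P[m].max(0))
q=cv2.resize(p[160:290,320:490],None,fx=4,fy=4);cv2.imwrite('pics/a9.png',q[:,:,::-1])
E
```

```text
[ 0.42599331 -0.07937296  0.12315229] 0.004566599007912977
btn 48 [ 0.42286931 -0.07674302  0.03703026] [ 0.43509135 -0.06545985  0.04054079]
```

View pics/a9.png

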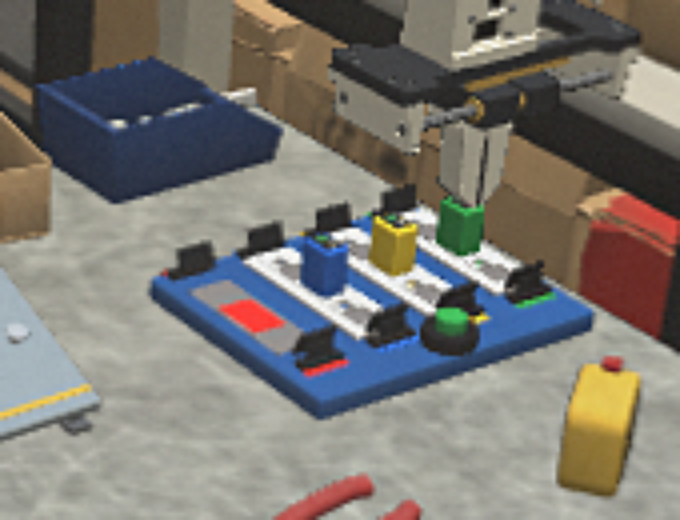

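All three modules lie flat under their jaws (crop 325,265; 393,245; 460,225), and the shut fingers are over the button (452,320). I press it.

apply_moves(commands=[[0, 0, 0, -0.6, 0], [0, 0, 0, -0.6, 0], [0, 0, 0, 0, 0], [0, 0, 0, -0.1, 0], [0, 0, 0, -0.08, 0], [0, 0, 0, 0, 0], [0, 0, 0, 0, 0]])

```text
clock: 36.95
position: [0.4255, -0.0791, 0.0406]
ee_rot: [3.141, 0.007, 0.001]
force: [0.4, 0.7, -0.1]
width: 0.004
gripper_force: 0.0
```

apply_moves(commands=[[0, 0, 0, -0.05, 0], [0, 0, 0, -0.05, 0], [0, 0, 0, 0, 0], [0, 0, 0, 0, 0]])

```text
clock: 37.45
position: [0.4256, -0.079, 0.0343]
ee_rot: [3.141, 0.007, 0.001]
force: [-0.2, 0.2, 5.5]
width: 0.007
gripper_force: 2.5
```

apply_moves(commands=[[0, 0, 0, -0.03, 0], [0, 0, 0, -0.02, 0], [0, 0, 0, 0, 0], [0, 0, 0, 0, 0]])

```text
clock: 37.95
position: [0.4258, -0.0791, 0.0333]
ee_rot: [3.14, 0.007, 0.003]
force: [-10.0, 0.9, 49.1]
width: 0.002
gripper_force: 24.7
```

apply_moves(commands=[[0, 0, 0, 0.3, 0], [0, 0, 0, 0.6, 0], [0, 0, 0, 0.8, 0], [0, -0.1, -0.8, 0.5, 0], [0, -0.1, -0.8, 0, 0], [0, -0.1, -0.8, 0, 0], [0, -0.1, -0.8, 0, 0], [0, 0, -0.8, 0, 0], [0, 0, 0, 0, 0], [0, 0, 0, 0, 0]])

```text
clock: 39.2
position: [0.4011, -0.3182, 0.1627]
ee_rot: [-3.141, -0.007, 0.001]
force: [1.0, 0.6, 0.0]
width: 0.004
gripper_force: 0.0
```

```bash
python3 - <<'E'
from h import *
s=observe();print(s['position'])
p,d=grab('scene');P=cloud('scene',d)
m=mask(p,'green')&(P[...,0]<.45)&(P[...,0]>.38)&(P[...,2]<.06)&(P[...,2]>.025)&(abs(P[...,1]+.08)<.04);print('btn',m.sum(),np.median(P[m],0),P[m].max(0))
tops()
a=cv2.resize(p[160:290,320:490],None,fx=4,fy=4);cv2.imwrite('pics/a10.png',a[:,:,::-1])
E
```

```text
[ 0.40106196 -0.31818758  0.16271131]
btn 47 [ 0.4236372  -0.07542217  0.03748961] [ 0.43516233 -0.06484332  0.04023461]
block yellow 60 [ 0.5192 -0.1065  0.0573]
block green 63 [ 0.5175 -0.1673  0.0567]
block blue 59 [ 0.5189 -0.0497  0.0567]
```

View pics/a10.png

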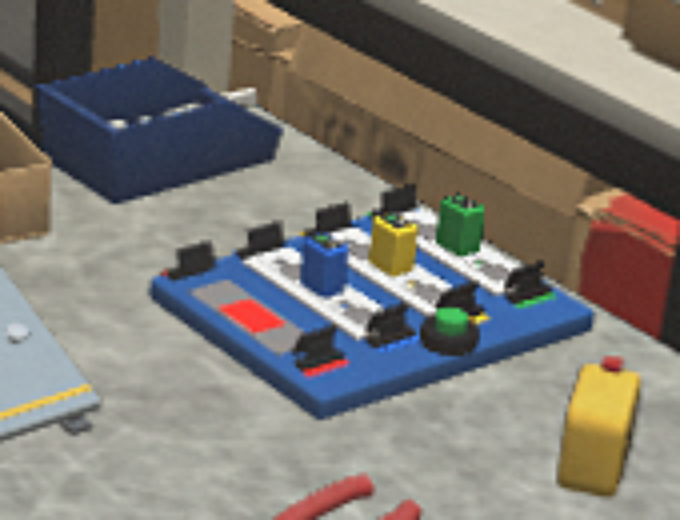

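All three blocks have their tops about 57 mm over the bench, which matches seated. The button (452,320) has sprung back and the robot is clear.

```bash
python3 -c "
from cell import arm
print(arm.sign_off())"
```

```text
the job is handed in; nothing more can be done
None
```

The job is handed in: the blue, yellow and green modules (no red one was there) are snapped flat into their own bays, and the start button was then pressed to its stop (49 N at the wrist) and sprang back; the tape was not touched.

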